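Clear the test row into the parts tray in order

ROBOT

A 6-joint arm with a two-finger parallel gripper is mounted at the origin on a cart in front of the work surface, level with it; the furniture and walls round the work are solid. World frame = base frame: x ahead of the robot, y to its left, z up, the work surface at z = 0. Lengths are in m, angles in degrees, forces in N, time in s.
With the tool pointing down it reaches from about 0.375 to 0.825 m from the base axis. Payload 5.5 kg.
Tool frame: the origin (TCP) lies at the very end of the fingers, on their centre line; the grasp point (between the pads) lies 19 mm behind it (r.hold_point_z is the distance from the TCP to the grasp point, in m); z points along the fingers, x is the direction in which the jaws open and shut, and the axes are right-handed (so a half turn about z gives the same grasp; the last joint's range is limited). The gripper opens to 85 mm and grips with 20 to 120 N. Pads are 22 mm wide; open, the fingers measure 114 mm over their backs; the gripper's body (76 mm by 85 mm) begins 54 mm behind the grasp point. The pads swing forward as they close: fully open they stand 13 mm farther back than shut.
Start: joints at [75.344, 17.962, -2.699, 69.339, 0, 90], TCP at [0.152, 0.58, 0.231] pointing down, gripper open.
Joint ranges: [-152.73, 152.73], [-39.44, 99.34], [-58.76, 71.6], [-118.89, 123.64], [-81.53, 83.1], [-180, 180]. Speed limits (degrees/s): [136.94, 136.94, 172.46, 180, 180, 180].

INTERFACE

Orientations are given as [roll, pitch, yaw] about the fixed x, y, z axes, in that order (R = Rz(yaw) Ry(pitch) Rx(roll)).
In Python, from station import get_state, imaging, order, r gives the robot as it stands. The module is installed in compiled form; this text tells all that it offers.
- The arm moves only by the tool move_arm, never from a script. Its argument "motion" is text: rows parted by semicolons, each of 7 numbers parted by spaces: the shift along the tool's x, y, z normalised to -1 to 1, where 1 is 2 cm, then the turn, a rotation vector about the tool's x, y, z normalised to -1 to 1, where 1 is 0.08 rad, then the closure in counts, from 0 (fully open) to 255 (shut). In form: tx ty tz ax ay az jaw; .... A call has 1 to 20 rows; each row shifts and turns the commanded pose from where the row before left it, along the tool's axes as they then stand; what a row does not reach is not made up. A row lasts 1/10 s, in which the tool goes at most 50 mm and 8.59 degrees, less where a joint would pass 70% of its speed; a pose out of reach is approached as far as the arm can. A call with a number of a shift or a turn outside -1 to 1 is refused whole. A call with a gripper value outside its range is refused whole. The fingers move at their own pace and stop on an object; the grip force is fixed at half the most. Time passes only in rows, so rows that do not move let the fingers close. It gives the time, the measured TCP pose, the force and the opening at its end, in the units of the state.
- get_state(): the state, without advancing time (a new reading comes with each control period).
- imaging.get_image(name): name is "side" or "top"; returns (picture, depth): 400x640x3 uint8, red, green, blue; 400x640 float32, m along the optical axis (not along the pixel's ray), 0 where there is no reading.
- imaging.get_calibration(name): a dict with "K" (3x3 intrinsics, pixels), "k1" (the pictures are not rectified: a ray, as slopes to the right and down, at radius r is drawn at 1 + k1 r^2 times it, then the intrinsics apply), "cam_to_world" (4x4, takes a point from camera to world coordinates). Camera axes: x right, y up, looking along -z (the intrinsics and any distortion apply to the point x, -y, -z); pixel columns grow to the right and rows downward; lengths in m; the calibration is good to about 2 mm. A picture is of the moment at which its call begins. get_calibration takes no time and is no camera call.
- order.hand_in(): hands the job in, once; it reports no verdict.
The state is a dict: "t": time; "qpos": joint angles; "qd": joint speeds; "tau": joint torques, N m; "position": TCP position; "ee_rot": TCP orientation; "force": force on the tool from outside, world axes, zero at the start; "wrist_torque": the same for the moment, N m; "width": finger opening in m.
Only numpy, scipy, OpenCV 4.12 (cv2) and the standard library are available. Lean on these libraries where they do the work, as an engineer would, in place of code of your own. Each camera call takes 0.05 s, during which the arm holds its last target.

TASK

The four parts in the test row have passed: lift each out of its socket and set it down gently in the grey parts tray beside the row, one part in the middle of each compartment. Keep the order of the row - the part nearest the robot into the nearest compartment, and so on to the farthest - because the test sheet lists them that way. Parts stay upright and lie the same way as in the row (across it); don't drop any, and leave the orange tester alone.

Things in the scene. Friction and masses are not known exactly. Their poses are not given: they have to be found in the camera images.
- module: black transistor module on a copper base plate, 34 x 92 x 30 mm, 160 g, loose. Origin at the centre of its underside; y along its 92 mm length, z up. The base plate is 3 mm thick; grasp the black case (32 mm wide along x, 3 to 22 mm above the underside) from above; the screw terminals on top reach 30 mm.
- fuse: cream ceramic cartridge fuse lying flat, 22 mm thick, 58 mm long, 45 g, loose. Origin at the centre of its underside; y along its length, z up. Grasp the middle across its 22 mm (along x) from above; 34 mm of its length lie free between the socket's clips.
- relay: grey relay on a dark socket base, 27 x 70 x 48 mm, 50 g, loose. Origin at the centre of its underside; y along the 70 mm base (18 mm high), z up. Grasp the relay's body on top of the base: 20 mm along x, 28 mm along y, 18 to 46 mm above the underside.
- capacitor: dark blue round can capacitor standing upright, 30 mm across, 45 mm high, 40 g, loose. Origin at the centre of its underside, z up. Grasp the sleeve from above.
- module_socket: test place of the module: aluminium block with dowels and end stops 5 to 6 mm high beside the base plate, none near its middle. It stays in place. The four sockets stand in one row, 68 mm apart, in varying order. Origin at the centre of the underside of its 66 x 106 mm plate, 6 mm above the bench; x along the row away from the robot, y across it to the left. The part's seat is 16 mm above this origin.
- fuse_socket: test place of the fuse: two copper clips that flank its ends up to 17 mm above its underside. It stays in place. The four sockets stand in one row, 68 mm apart, in varying order. Origin at the centre of the underside of its 66 x 106 mm plate, 6 mm above the bench; x along the row away from the robot, y across it to the left. The part's seat is 12 mm above this origin.
- relay_socket: test place of the relay: piece of steel mounting rail with two grey end clamps 10 mm high beside the relay's base. It stays in place. The four sockets stand in one row, 68 mm apart, in varying order. Origin at the centre of the underside of its 66 x 106 mm plate, 6 mm above the bench; x along the row away from the robot, y across it to the left. The part's seat is 15.5 mm above this origin.
- capacitor_socket: test place of the capacitor: black round cup, 35 mm inside, 10 mm deep. It stays in place. The four sockets stand in one row, 68 mm apart, in varying order. Origin at the centre of the underside of its 66 x 106 mm plate, 6 mm above the bench; x along the row away from the robot, y across it to the left. The part's seat is 11 mm above this origin.
- parts_tray: fixed shallow grey tray, 276 x 112 mm, left or right of the test row, within 0.45 rad of parallel to it. Origin at the centre of its underside; x along the row of compartments away from the robot, y to the left. Four equal compartments centred at x = -102 (nearest), -34, +34, +102 mm, y = 0; each 65 x 106 mm, floor 3 mm, walls and dividers 10 mm above the bench.
- tester: orange electrical tester with an open fork, 217 x 54 x 39 mm, lying on the bench at the right; bystander. Origin at the centre of its underside.
Not all that is in view belongs to the job. Several things have the shape of the fuse; the one meant has the colours described above.

How it is judged:
By the outcome, as a careful person would: the job done as asked, in the order asked, and still so for the second after the job is handed in, with the robot touching nothing.
It also fails if it takes over 106 s, if anything falls off the work surface, if the arm or the gripper's body presses on something with over 40 N, if the wrist force passes 120 N, or if a joint passes its speed limit or range.

## Working session

There is one attempt and no reset: what is moved stays moved. The work goes in short steps, Python scripts to look and compute and a tool call to move; the robot and the scene stay as the last step left them, time stands still between calls to the robot, and variables do not carry over. Pictures are saved under pics/ and viewed, and the job is handed in when it is done.

Besides the shell and the picture viewer there is one more tool, called after "Emit:" as name(argument=value, ...) on one line, values as JSON. move_arm: Moves the arm, as the interface text tells. Scaled input: -1 to 1 covers 2 cm each way for a shift and 0.08 rad each way for a turn. Its arguments: {"type":"object","properties":{"motion":{"type":"string"}},"required":["motion"]}

```bash
mkdir -p pics
python3 - <<'E'
from station import get_state, imaging, order, r
import cv2, numpy as np, pickle
print(get_state()); print(r.hold_point_z)
D={}
for n in ("side","top"):
    p,d=imaging.get_image(n); c=imaging.get_calibration(n); D[n]=(p,d,c)
    print(n,c)
    cv2.imwrite(f"pics/{n}0.png",p[:,:,::-1])
pickle.dump(D,open("d0.pkl","wb"))
E
```

```text
{'t': 0.0, 'qpos': array([ 7.53451884e+01,  1.80028959e+01, -2.75573724e+00,  6.93397749e+01,
       -1.84364141e-03,  9.00002611e+01]), 'qd': array([-0.04990916,  0.01252087,  0.06199466, -0.06215445,  0.17526001,
       -0.10564764]), 'tau': array([ 1.71810257e-04, -5.39591753e+01,  3.39746618e+01,  1.93223334e-02,
       -3.81836310e-05, -7.80062862e-06]), 'position': array([0.15165758, 0.57990533, 0.23043658]), 'ee_rot': array([1.79998156e+02, 9.84080587e-02, 7.53449273e+01]), 'force': array([-0.39607174,  0.60353235,  0.32140447]), 'wrist_torque': array([-0.068395  , -0.02095342, -0.00342027]), 'width': 0.08536367178225675}
0.0187
side {'K': array([[387.00033393,   0.        , 315.41040093],
       [  0.        , 387.00033393, 201.7871233 ],
       [  0.        ,   0.        ,   1.        ]]), 'k1': -0.034130280733449044, 'cam_to_world': array([[-0.00236572, -0.70279894,  0.7113846 ,  1.30181856],
       [ 0.99993782, -0.00941489, -0.00597596,  0.00247952],
       [ 0.01089751,  0.71132623,  0.70277752,  0.76497701],
       [ 0.        ,  0.        ,  0.        ,  1.        ]])}
top {'K': array([[423.4348009 ,   0.        , 321.37222981],
       [  0.        , 423.4348009 , 196.39953587],
       [  0.        ,   0.        ,   1.        ]]), 'k1': 0.03505156377614824, 'cam_to_world': array([[-0.0215874 ,  0.98766852, -0.15506414,  0.39462452],
       [-0.99969946, -0.0231271 , -0.00813208,  0.01401175],
       [-0.01161798,  0.15484199,  0.98787093,  1.06047342],
       [ 0.        ,  0.        ,  0.        ,  1.        ]])}
```

View pics/top0.png

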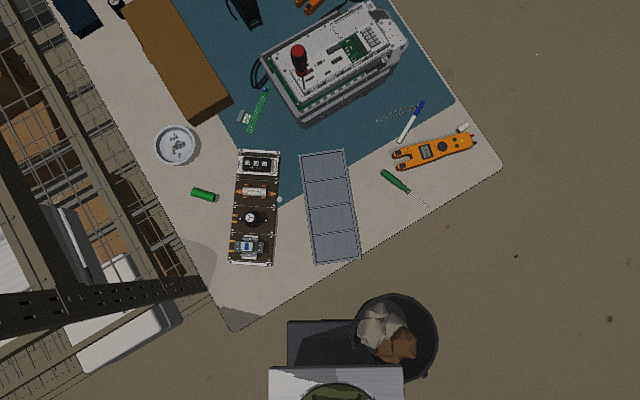

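View pics/side0.png

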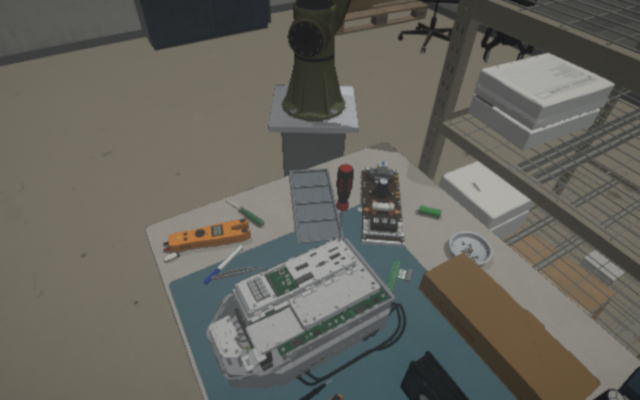

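```bash
cat > h.py <<'E'
import numpy as np, cv2
def ray(c,u,v):
    K=c["K"]; xd=(u-K[0,2])/K[0,0]; yd=(v-K[1,2])/K[1,1]
    x,y=xd,yd
    for _ in range(20):
        s=1+c["k1"]*(x*x+y*y); x,y=xd/s,yd/s
    return np.array([x,-y,-1.0])
def pt_depth(c,u,v,d):
    M=c["cam_to_world"]; return M[:3,:3]@(ray(c,u,v)*d)+M[:3,3]
def pt_plane(c,u,v,z):
    M=c["cam_to_world"]; w=M[:3,:3]@ray(c,u,v); o=M[:3,3]; return o+w*(z-o[2])/w[2]
def proj(c,p):
    M=c["cam_to_world"]; q=M[:3,:3].T@(np.array(p)-M[:3,3]); x,y=q[0]/-q[2],-q[1]/-q[2]
    s=1+c["k1"]*(x*x+y*y); K=c["K"]; return K[0,0]*x*s+K[0,2],K[1,1]*y*s+K[1,2]
def pmap(c,d):
    v,u=np.mgrid[0:400,0:640]; K=c["K"]
    x=xd=(u-K[0,2])/K[0,0]; y=yd=(v-K[1,2])/K[1,1]
    for _ in range(20):
        s=1+c["k1"]*(x*x+y*y); x,y=xd/s,yd/s
    P=np.stack([x*d,-y*d,-d],-1); M=c["cam_to_world"]; return P@M[:3,:3].T+M[:3,3]
E
python3 - <<'E'
import pickle; from h import *
D=pickle.load(open("d0.pkl","rb"))
p,d,c=D["top"]; P=pmap(c,d)
ps,ds,cs=D["side"]; Ps=pmap(cs,ds)
for u,v in [(300,52),(300,75),(340,60),(390,110),(250,270),(330,180),(430,150),(395,180),(203,195),(175,145),(255,165),(254,191),(250,217),(247,246),(220,110),(130,290),(20,300),(190,285),(60,240),(230,320)]:
    print("top",u,v,P[v,u].round(3))
for u,v in [(345,170),(344,190),(343,208),(380,170),(385,210),(383,228),(480,80),(490,190),(440,140),(320,100)]:
    print("side",u,v,Ps[v,u].round(3))
print(proj(c,[.152,.58,.231]),proj(cs,[.152,.58,.231]))
a=cv2.resize(p[140:275,180:380],None,fx=4,fy=4,interpolation=cv2.INTER_CUBIC); cv2.imwrite("pics/topz.png",a[:,:,::-1])
a=cv2.resize(ps[140:260,270:450],None,fx=4.4,fy=4.4,interpolation=cv2.INTER_CUBIC); cv2.imwrite("pics/sidez.png",a[:,:,::-1])
E
```

```text
top 300 52 [0.776 0.053 0.335]
top 300 75 [0.771 0.059 0.25 ]
top 340 60 [ 0.853 -0.028  0.147]
top 390 110 [ 0.784 -0.161  0.003]
top 250 270 [0.381 0.202 0.004]
top 330 180 [ 0.602 -0.     0.004]
top 430 150 [ 0.666 -0.25   0.032]
top 395 180 [ 0.595 -0.162  0.018]
top 203 195 [0.568 0.317 0.021]
top 175 145 [0.702 0.395 0.008]
top 255 165 [0.635 0.183 0.049]
top 254 191 [0.572 0.187 0.039]
top 250 217 [0.506 0.193 0.06 ]
top 247 246 [0.437 0.198 0.07 ]
top 220 110 [0.79  0.279 0.017]
top 130 290 [0.357 0.354 0.312]
top 20 300 [0.362 0.357 0.57 ]
top 190 285 [ 0.349  0.35  -0.002]
top 60 240 [0.448 0.5   0.278]
top 230 320 [ 0.263  0.251 -0.001]
side 345 170 [0.787 0.057 0.335]
side 344 190 [0.795 0.057 0.295]
side 343 208 [0.795 0.058 0.249]
side 380 170 [0.444 0.195 0.049]
side 385 210 [0.581 0.195 0.025]
side 383 228 [0.656 0.179 0.037]
side 480 80 [0.341 0.446 0.281]
side 490 190 [ 0.305  0.627 -0.153]
side 440 140 [0.367 0.374 0.102]
side 320 100 [0.076 0.024 0.061]
(np.float64(17.168858110105134), np.float64(406.8566629691601)) (np.float64(498.9115832265285), np.float64(66.70653293233121))
```

View pics/topz.png

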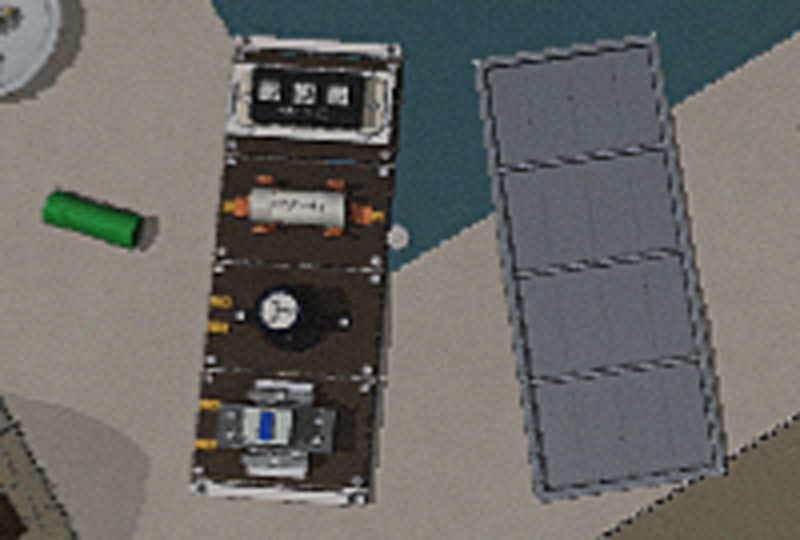

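View pics/sidez.png

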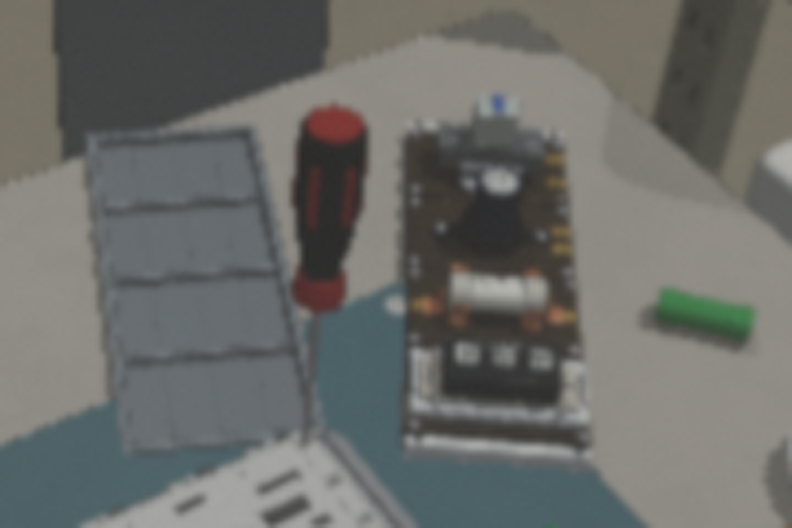

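Run:
```python
import pickle; from h import *
D=pickle.load(open("d0.pkl","rb"))
P=[]
im=np.zeros((560,560,3),np.uint8)  # x up -0.2..1.2, y left 1.0..-0.4
for n in ("top","side"):
    p,d,c=D[n]; Q=pmap(c,d)[d>0]; P.append(Q)
Q=np.vstack(P); Q=Q[(Q[:,2]>0.05)&(Q[:,2]<1.2)]
Q=Q[np.argsort(Q[:,2])]
u=((1.0-Q[:,1])*400).astype(int); v=((1.2-Q[:,0])*400).astype(int)
ok=(u>=0)&(u<560)&(v>=0)&(v<560)
col=cv2.applyColorMap((Q[:,2]/1.2*255).astype(np.uint8).reshape(-1,1),cv2.COLORMAP_JET)[:,0]
im[v[ok],u[ok]]=col[ok]
for k in range(0,560,40):
    cv2.putText(im,"%.1f"%(1-k/400),(k,10),0,.3,(255,255,255)); cv2.putText(im,"%.1f"%(1.2-k/400),(0,k+4),0,.3,(255,255,255))
cv2.imwrite("pics/occ.png",im)
```

```text
(no output)
```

View pics/occ.png

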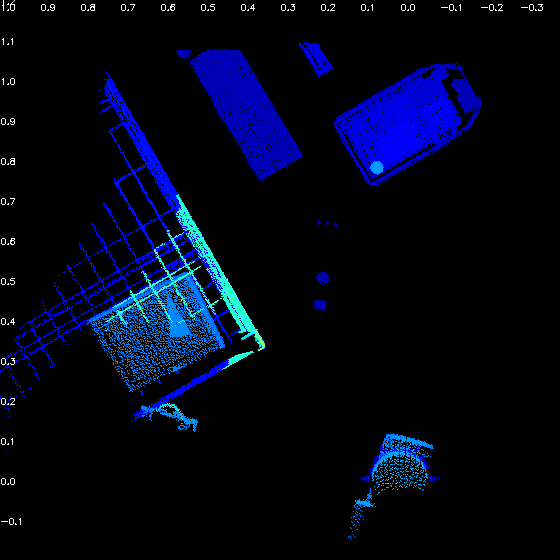

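Run:
```python
import pickle; from h import *
D=pickle.load(open("d0.pkl","rb"))
def rect(pts,l=""):
    (c,s,a)=cv2.minAreaRect((pts[:,:2]*1000).astype(np.float32)); print(l,np.round(c,1),np.round(s,1),round(a,1),len(pts))
for n in ("top","side"):
    p,d,c=D[n]; P=pmap(c,d); ok=d>0
    z=P[...,2]; x=P[...,0]; y=P[...,1]
    reg=ok&(x>.39)&(x<.70)&(y>.12)&(y<.26)
    bench=ok&(x>.45)&(x<.6)&(y>.08)&(y<.11); print(n,"bench z",np.median(z[bench]),z[bench].std())
    # parts
    for nm,xr,zl,zh in (("relay",(.40,.472),.060,.09),("cap",(.475,.54),.052,.08),("fuse",(.545,.60),.030,.05),("module",(.60,.67),.036,.07)):
        m=reg&(x>xr[0])&(x<xr[1])&(z>zl)&(z<zh)
        q=P[m]; 
        if len(q)>4: print(nm,"med",np.median(q,0).round(4),"min",q.min(0).round(3),"max",q.max(0).round(3),len(q)); rect(q)
    # tray & plate by colour
    hsv=cv2.cvtColor(p,cv2.COLOR_RGB2HSV)
    print("tray hsv",hsv[180,330],hsv[230,330],"bench",hsv[230,290],hsv[160,295]) if n=="top" else None
    treg=ok&(x>.35)&(x<.72)&(y>-.12)&(y<.10)
    print("tray z",np.median(z[ok&(x>.45)&(x<.55)&(y>-.02)&(y<.02)]))
```

```text
top bench z 0.0006645495857819927 0.0021948174901804244
relay med [0.4375 0.1977 0.0681] min [0.428 0.185 0.061] max [0.447 0.213 0.074] 110
 [437.6 199. ] [27.5 18.7] 89.2 110
cap med [0.504  0.1925 0.0613] min [0.49  0.179 0.053] max [0.518 0.207 0.066] 131
 [505.2 193.1] [28.3 28.1] 44.0 131
fuse med [0.5719 0.1876 0.0376] min [0.555 0.154 0.03 ] max [0.592 0.217 0.045] 234
 [572.6 185.1] [62.7 33.7] 85.5 234
module med [0.6386 0.1811 0.0446] min [0.621 0.147 0.036] max [0.657 0.216 0.055] 379
 [640.1 181.2] [67.9 34. ] 84.5 379
tray hsv [106  33 115] [108  30 110] bench [ 18  22 139] [ 99 109  82]
tray z 0.0033440731988368944
side bench z 0.002334943848569193 0.0015735669950577133
relay med [0.442  0.1994 0.0674] min [0.424 0.187 0.06 ] max [0.45  0.214 0.071] 64
 [437.1 200.2] [26.3 26.1] 85.1 64
cap med [0.5083 0.1936 0.0613] min [0.489 0.18  0.052] max [0.522 0.208 0.066] 86
 [505.1 194.7] [29.  29.7] 29.3 86
fuse med [0.5766 0.1857 0.0371] min [0.553 0.159 0.03 ] max [0.591 0.217 0.043] 165
 [571.9 188.6] [58.  34.3] 84.9 165
module med [0.6448 0.1813 0.0444] min [0.622 0.148 0.036] max [0.661 0.218 0.054] 315
 [640.9 182.5] [66.8 37.3] 83.7 315
tray z 0.003957814233748913
```

Run:
```python
import pickle; from h import *
D=pickle.load(open("d0.pkl","rb"))
for n in ("top","side"):
    p,d,c=D[n]; hsv=cv2.cvtColor(p,cv2.COLOR_RGB2HSV)
    P=pmap(c,d); x,y,z=P[...,0],P[...,1],P[...,2]
    m=((hsv[...,0]>95)&(hsv[...,1]>12)&(hsv[...,1]<75)&(x>.34)&(x<.72)&(y>-.14)&(y<.1)&(z<.03)).astype(np.uint8)
    m=cv2.morphologyEx(m,cv2.MORPH_OPEN,np.ones((3,3))); m=cv2.morphologyEx(m,cv2.MORPH_CLOSE,np.ones((5,5)))
    cs,_=cv2.findContours(m,cv2.RETR_EXTERNAL,cv2.CHAIN_APPROX_NONE); k=max(cs,key=cv2.contourArea)[:,0]
    W=np.array([pt_plane(c,u,v,.010)[:2]*1000 for u,v in k],np.float32)
    print(n,cv2.minAreaRect(W),cv2.contourArea(k))
    q=cv2.approxPolyDP(k.reshape(-1,1,2),6,True)[:,0]; print(q.tolist(),[pt_plane(c,u,v,.010)[:2].round(3).tolist() for u,v in q])
    o=p.copy(); cv2.drawContours(o,[k.reshape(-1,1,2)],-1,(255,0,0),1)
    s=o[140:275,180:380] if n=="top" else o[140:260,270:450]
    cv2.imwrite(f"pics/tray_{n}.png",cv2.resize(s,None,fx=4,fy=4)[:,:,::-1])
```

```text
top ((536.3739624023438, 4.02410888671875), (279.68194580078125, 116.55750274658203), 7.148205280303955) 4766.5
[[343, 149], [299, 155], [314, 264], [360, 258]] [[0.681, -0.035], [0.668, 0.077], [0.392, 0.044], [0.405, -0.069]]
side ((562.114013671875, 14.148872375488281), (174.57644653320312, 325.5310363769531), 88.11907196044922) 3292.5
[[291, 170], [296, 235], [281, 244], [290, 239], [293, 255], [339, 234], [350, 238], [348, 211], [336, 212], [327, 171]] [[0.402, -0.065], [0.659, -0.04], [0.689, -0.077], [0.672, -0.055], [0.723, -0.045], [0.654, 0.07], [0.667, 0.097], [0.572, 0.097], [0.576, 0.065], [0.405, 0.044]]
```

View pics/tray_top.png

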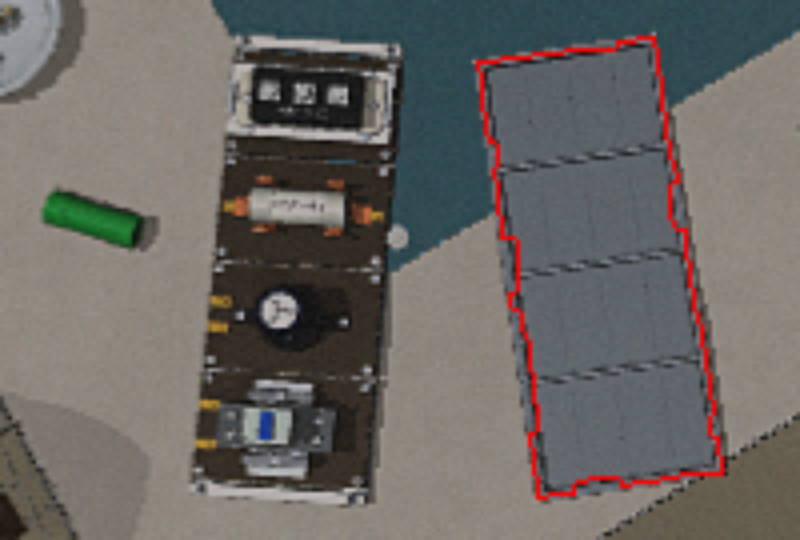

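View pics/tray_side.png

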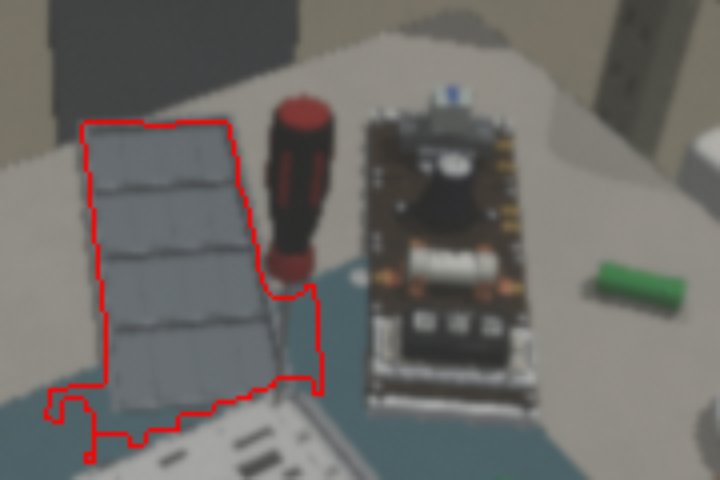

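Run:
```python
import pickle; from h import *
D=pickle.load(open("d0.pkl","rb"))
T=[(476,60),(655,34),(727,470),(537,502)]; S=[(275,380),(112,410),(82,122),(229,122)]
for n,Q,o in (("top",T,(180,140)),("side",S,(270,140))):
    c=D[n][2]
    W=np.array([pt_plane(c,o[0]+u/4-.4,o[1]+v/4-.4,.010)[:2]*1000 for u,v in Q]); print(n,W.round(0).tolist(),W.mean(0).round(1))
    a=W[0]-W[3]+W[1]-W[2]; print("yaw",np.degrees(np.arctan2(a[1],a[0])).round(2),"len",np.linalg.norm(a)/2, "wid",np.linalg.norm(W[0]-W[1]+W[3]-W[2])/2)
th=np.radians(7.1)
for x in (-102,-34,34,102): print(np.array([536,4])+x*np.array([np.cos(th),np.sin(th)]))
```

```text
top [[669.0, 78.0], [683.0, -36.0], [407.0, -72.0], [390.0, 45.0]] [537.1   3.7]
yaw 7.14 len 279.85126699558197 wid 116.72249760764525
side [[656.0, 68.0], [682.0, -35.0], [402.0, -68.0], [401.0, 43.0]] [535.3   1.9]
yaw 6.09 len 269.3646264736737 wid 108.1740480774062
[434.78214234  -8.60735063]
[ 5.02260714e+02 -2.02450209e-01]
[569.73928589   8.20245021]
[637.21785766  16.60735063]
```

Emit:
move_arm(motion="-0.97 0 0 0 0 0 105;-0.97 0 0 0 0 0 105;-0.97 0 0 0 0 0 105;-0.97 0 0 0 0 0 105;-0.97 0 0 0 0 0 105;-0.97 0 0 0 0 0 105;-0.97 0 0 0 0 0 105;-0.97 0 0 0 0 0 105;-0.97 0 0 0 0 0 105;-0.97 0 0 0 0 0 105;-0.97 0 0 0 0 0 105;0 0 0 0 0 0 105")

```text
t: 1.3
position: [0.0972, 0.3718, 0.231]
ee_rot: [-180.0, 0.1, 75.3]
force: [-0.4, 0.6, 0.6]
width: 0.0504
```

Emit:
move_arm(motion="-0.03 1 0 0 0 0.65 105;-0.03 1 0 0 0 0.65 105;-0.03 1 0 0 0 0.65 105;-0.03 1 0 0 0 0.65 105;-0.03 1 0 0 0 0.65 105;-0.03 1 0 0 0 0.65 105;-0.03 1 0 0 0 0.65 105;-0.03 1 0 0 0 0.65 105;-0.03 1 0 0 0 0.65 105;-0.03 1 0 0 0 0.65 105;-0.03 1 0 0 0 0.65 105;-0.03 1 0 0 0 0.65 105;-0.03 1 0 0 0 0.65 105;-0.03 1 0 0 0 0.65 105;-0.03 1 0 0 0 0.65 105;-0.03 1 0 0 0 0.65 105;-0.03 1 0 0 0 0.65 105;0 0 0 0 0 0 105")

```text
t: 3.1
position: [0.3505, 0.1604, 0.2312]
ee_rot: [180.0, -0.0, 24.5]
force: [0.5, 0.4, 0.1]
width: 0.0501
```

Emit:
move_arm(motion="0 0 0.6 0 0 0.807 105;0 0 0.6 0 0 0.807 105;0 0 0.6 0 0 0.807 105;0 0 0.6 0 0 0.807 105;0 0 0.6 0 0 0.807 105;0 0 0.6 0 0 0.807 105;0 0 0.6 0 0 0.807 105;0 0 0.6 0 0 0.807 105;0.83 -0.467 0 0 0 0 105;0.83 -0.467 0 0 0 0 105;0.83 -0.467 0 0 0 0 105;0.83 -0.467 0 0 0 0 105;0.83 -0.467 0 0 0 0 105;0 0 0 0 0 0 105;0 0 0 0 0 0 105")

```text
t: 4.6
position: [0.4354, 0.2014, 0.1348]
ee_rot: [180.0, 0.1, -4.8]
force: [-0.3, -0.6, -0.9]
width: 0.05
```

```bash
cat > look.py <<'E'
import sys,pickle; from h import *
from station import get_state, imaging
tag=sys.argv[1]; D={}
for n in ("top","side"):
    p,d=imaging.get_image(n); c=imaging.get_calibration(n); D[n]=(p,d,c)
    s=p[120:275,180:390] if n=="top" else p[130:260,270:450]
    cv2.imwrite(f"pics/{n}_{tag}.png",cv2.resize(s,None,fx=3.7,fy=3.7,interpolation=cv2.INTER_CUBIC)[:,:,::-1])
pickle.dump(D,open(f"d_{tag}.pkl","wb"))
st=get_state(); print(st["t"],st["position"].round(4),st["ee_rot"].round(2),st["force"].round(1),st["width"],st["qpos"].round(0))
E
python3 look.py a
```

```text
4.7 [0.4348 0.2008 0.1349] [ 1.7997e+02  7.0000e-02 -4.8600e+00] [-0.1 -0.1 -0.4] 0.05046084415081854 [ 25.   9. -28.  54.   0. 120.]
```

View pics/side_a.png

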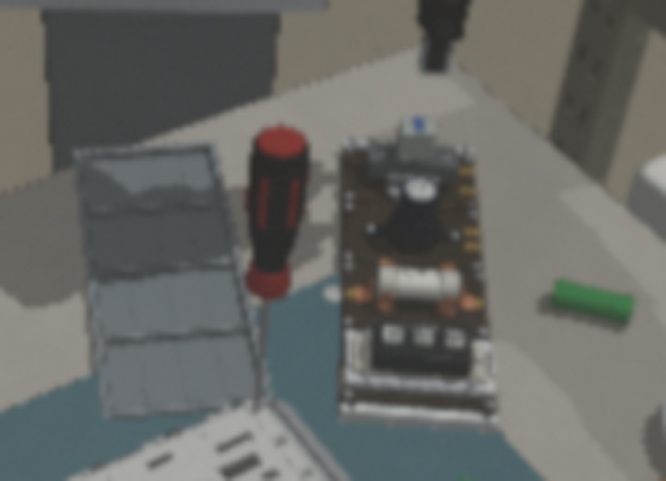

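View pics/top_a.png

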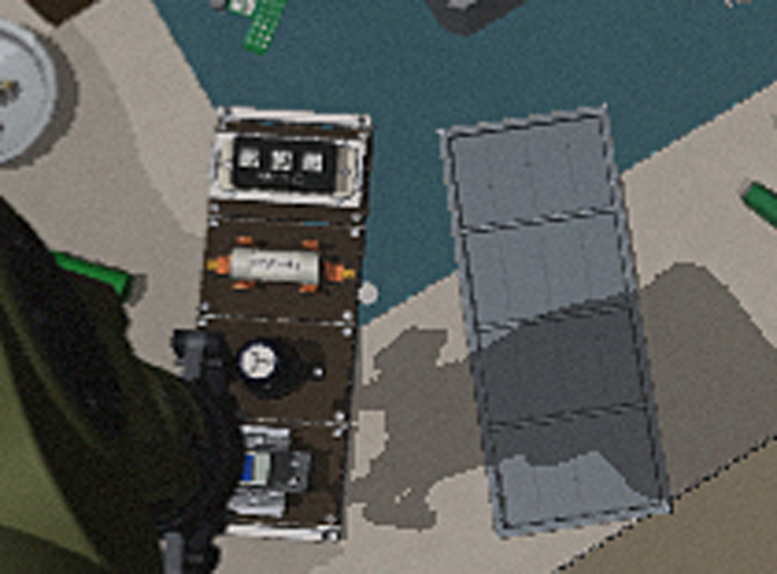

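Run:
```python
import pickle; from h import *
D=pickle.load(open("d_a.pkl","rb"))
for n in D:
    p,d,c=D[n]; P=pmap(c,d); m=(d>0)&(P[...,0]>.36)&(P[...,0]<.52)&(P[...,1]>.14)&(P[...,1]<.27)&(P[...,2]>.10)&(P[...,2]<.175)
    q=P[m]; print(n,len(q)); 
    if len(q): print(q.min(0).round(4),q.max(0).round(4),np.median(q,0).round(4))
    for lo in np.arange(.10,.175,.01):
        s=q[(q[:,2]>=lo)&(q[:,2]<lo+.01)]
        if len(s): print(lo.round(2),len(s),s.min(0).round(3),s.max(0).round(3))
    print(proj(c,[.435,.201,.135]))
```

```text
top 21
[0.3984 0.1857 0.1434] [0.4724 0.196  0.1697] [0.46   0.1899 0.1512]
0.14 7 [0.398 0.186 0.143] [0.471 0.196 0.149]
0.15 9 [0.405 0.186 0.15 ] [0.472 0.192 0.159]
0.16 5 [0.404 0.186 0.16 ] [0.465 0.192 0.17 ]
(np.float64(239.91871537950686), np.float64(245.97007230321367))
side 98
[0.4008 0.1871 0.1382] [0.4759 0.2098 0.1718] [0.4669 0.1959 0.1565]
0.13 3 [0.408 0.192 0.138] [0.465 0.199 0.14 ]
0.14 25 [0.401 0.187 0.14 ] [0.472 0.209 0.15 ]
0.15 32 [0.406 0.188 0.15 ] [0.476 0.208 0.16 ]
0.16 33 [0.402 0.188 0.16 ] [0.474 0.21  0.169]
0.17 5 [0.463 0.187 0.17 ] [0.473 0.204 0.172]
(np.float64(385.9546440930353), np.float64(143.80164768565504))
```

Emit:
move_arm(motion="0.075 0 0.77 0 0 0 105;0 0 0.77 0 0 0 105;0 0 0.77 0 0 0 105;0 0 0.77 0 0 0 105;0 0 0.77 0 0 0 105;0 0 0.77 0 0 0 105;0 0 0 0 0 0 105;0 0 0 0 0 0 150;0 0 0 0 0 0 200;0 0 0 0 0 0 220;0 0 0 0 0 0 220;0 0 0 0 0 0 220;0 0 0 0 0 0 220")

```text
t: 6.0
position: [0.4382, 0.2012, 0.044]
ee_rot: [-179.9, -0.1, -4.9]
force: [-0.6, -0.2, 6.5]
width: 0.0198
```

Emit:
move_arm(motion="0 0 -0.2 0 0 0 220;0 0 -0.5 0 0 0 220;0 0 -0.8 0 0 0 220;0 0 -0.8 0 0 0 220;0 0 -0.9 0 0 0 220;0 0 -0.9 0 0 0 220;0 0 -0.4 0 0 0 220;0 0 0 0 0 0 220;0 0 0 0 0 0 220")

```text
t: 6.9
position: [0.4372, 0.2007, 0.1326]
ee_rot: [180.0, 0.0, -4.9]
force: [-0.7, -0.1, -0.3]
width: 0.0199
```

```bash
python3 look.py b
```

```text
7.0 [0.4367 0.2005 0.132 ] [ 1.7995e+02  8.0000e-02 -4.9000e+00] [-0.6 -0.1  0.1] 0.019945943160298112 [ 25.   9. -28.  53.  -0. 120.]
```

View pics/side_b.png

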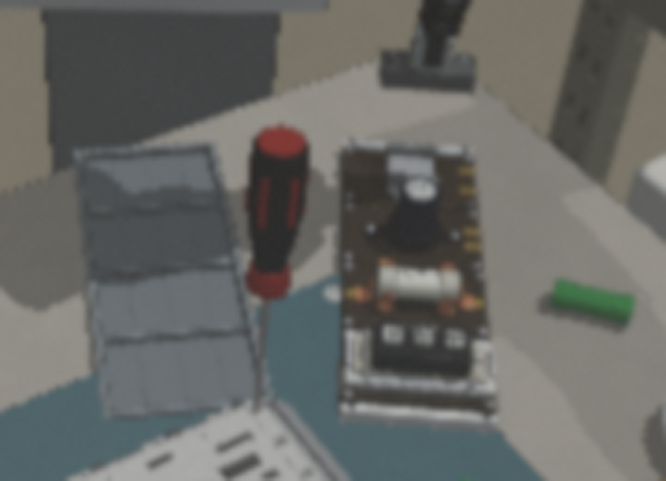

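Emit:
move_arm(motion="0.03 0.4 0 0 0 0 220;0.06 0.8 0 0 0 0 220;0.076 1 0 0 0 0 220;0.076 1 0 0 0 0 220;0.076 1 0 0 0 0 220;0.076 1 0 0 0 0 220;0.076 1 0 0 0 0 220;0.076 1 0 0 0 0 220;0.076 1 0 0 0 0 220;0.076 1 0 0 0 0 220;0.06 0.8 0 0 0 0 220;0.03 0.4 0 0 0 0 220;0 0 0 0 0 -0.5 220;0 0 0 0 0 -0.7 220;0 0 0 0 0 -0.7 220;0 0 0 0 0 -0.7 220;0 0 0 0 0 0 220;0 0 0 0 0 0 220")

```text
t: 8.8
position: [0.4351, -0.0077, 0.1327]
ee_rot: [-180.0, 0.0, 7.0]
force: [0.2, 0.0, -1.0]
width: 0.0197
```

```bash
python3 look.py c
```

```text
8.9 [ 0.4352 -0.0077  0.1327] [-1.80e+02  2.00e-02  6.98e+00] [-0.2 -0.3  0.1] 0.01950034577350587 [ -1.   4. -33.  53.   0.  82.]
```

View pics/side_c.png

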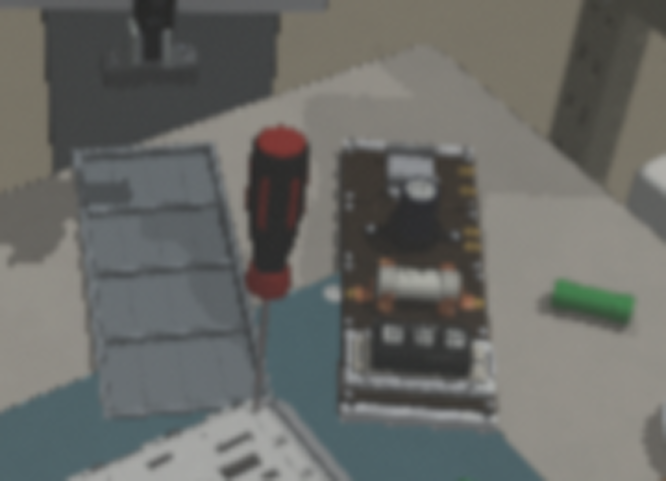

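View pics/top_c.png

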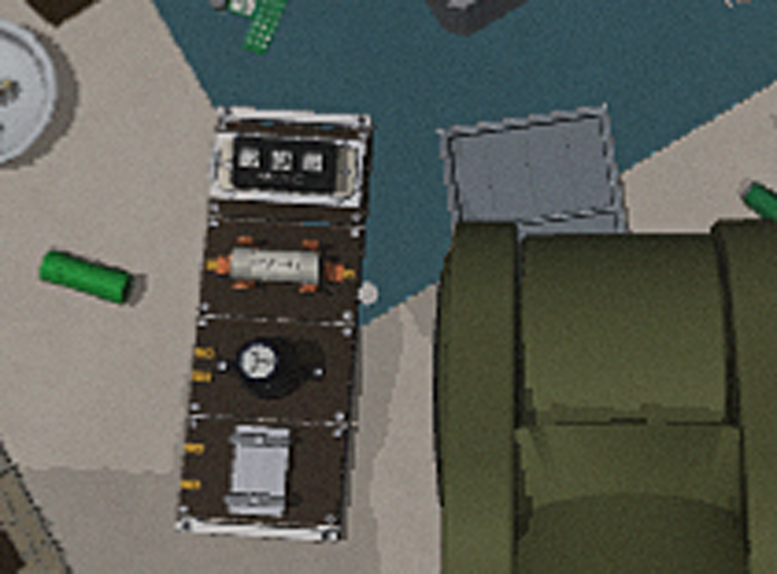

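Emit:
move_arm(motion="0 0 0.5 0 0 0 220;0 0 1 0 0 0 220;0 0 1 0 0 0 220;0 0 1 0 0 0 220;0 0 0.8 0 0 0 220;0 0 0.5 0 0 0 220;0 0 0.25 0 0 0 220;0 0 0.12 0 0 0 220;0 0 0 0 0 0 220;0 0 0 0 0 0 220;0 0 0 0 0 0 220")

```text
t: 10.0
position: [0.436, -0.0078, 0.0301]
ee_rot: [180.0, -0.1, 7.0]
force: [-0.4, 0.9, 0.1]
width: 0.0196
```

```bash
python3 look.py d
```

```text
10.1 [ 0.4358 -0.0078  0.0299] [ 1.7999e+02 -5.0000e-02  7.0200e+00] [-0.   1.  -0.7] 0.019862048471810587 [ -1.  12. -40.  38.  -0.  82.]
```

View pics/side_d.png

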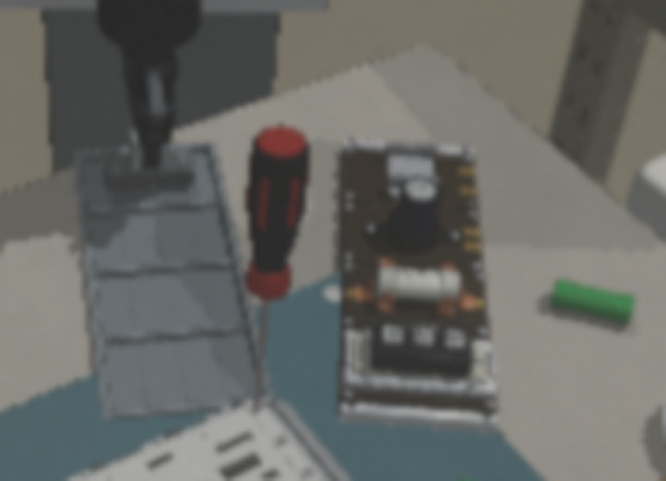

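Emit:
move_arm(motion="0 0 0.1 0 0 0 220;0 0 0.05 0 0 0 220;0 0 0 0 0 0 220;0 0 0 0 0 0 220")

```text
t: 10.5
position: [0.4353, -0.0078, 0.0264]
ee_rot: [-180.0, 0.0, 7.0]
force: [-0.1, 0.0, -0.1]
width: 0.0197
```

Emit:
move_arm(motion="0 0 0.05 0 0 0 220;0 0 0 0 0 0 220;0 0 0 0 0 0 220")

```text
t: 10.8
position: [0.4354, -0.0078, 0.0255]
ee_rot: [-180.0, -0.0, 7.0]
force: [0.5, 1.0, 0.2]
width: 0.02
```

Emit:
move_arm(motion="0 0 0.05 0 0 0 220;0 0 0 0 0 0 220;0 0 0 0 0 0 220")

```text
t: 11.1
position: [0.4354, -0.0078, 0.0254]
ee_rot: [180.0, -0.0, 7.0]
force: [-3.7, -1.5, 14.3]
width: 0.0198
```

Emit:
move_arm(motion="0 0 -0.03 0 0 0 190;0 0 0 0 0 0 170;0 0 0 0 0 0 150;0 0 0 0 0 0 130;0 0 0 0 0 0 115;0 0 0 0 0 0 105;0 0 -0.3 0 0 0 105;0 0 -0.6 0 0 0 105;0 0 -1 0 0 0 105;0 0 -1 0 0 0 105;0 0 -1 0 0 0 105;0 0 -1 0 0 0 105;0 0 -0.5 0 0 0 105;0 0 0 0 0 0 105")

```text
t: 12.5
position: [0.4365, -0.0078, 0.1345]
ee_rot: [180.0, -0.2, 7.0]
force: [0.4, 0.2, 0.3]
width: 0.0503
```

```bash
python3 look.py e
```

```text
12.6 [ 0.4352 -0.0078  0.1327] [-1.80e+02  1.00e-02  7.02e+00] [-0.   0.2  0.1] 0.050440010971452724 [ -1.   4. -33.  53.  -0.  82.]
```

View pics/side_e.png

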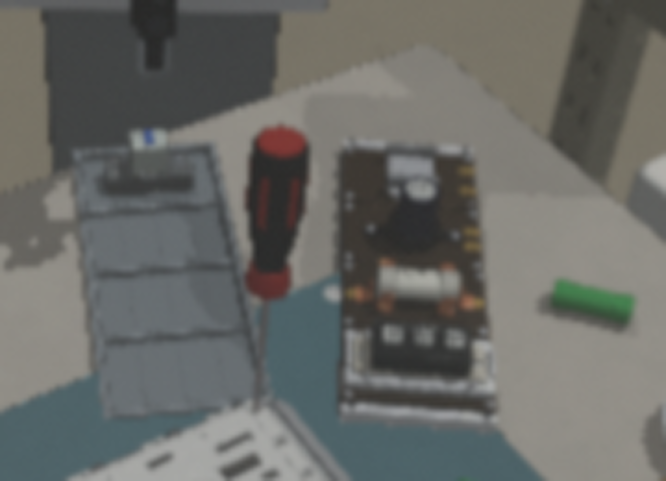

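Emit:
move_arm(motion="0 0 0 0 0 0.66 105;0 0 0 0 0 0.66 105;0 0 0 0 0 0.66 105;0 0 0 0 0 0.66 105;0.215 -0.866 0 0 0 0 105;0.215 -0.866 0 0 0 0 105;0.215 -0.866 0 0 0 0 105;0.215 -0.866 0 0 0 0 105;0.215 -0.866 0 0 0 0 105;0.215 -0.866 0 0 0 0 105;0.215 -0.866 0 0 0 0 105;0.215 -0.866 0 0 0 0 105;0.215 -0.866 0 0 0 0 105;0.215 -0.866 0 0 0 0 105;0.215 -0.866 0 0 0 0 105;0.215 -0.866 0 0 0 0 105;0 0 0 0 0 0 105;0 0 0 0 0 0 105")

```text
t: 14.4
position: [0.5051, 0.195, 0.1329]
ee_rot: [180.0, 0.0, -5.0]
force: [-0.2, -0.2, -0.2]
width: 0.0504
```

```bash
python3 look.py f
python3 - <<'E'
import pickle; from h import *
D=pickle.load(open("d_f.pkl","rb"))
for n in D:
    p,d,c=D[n]; P=pmap(c,d); m=(d>0)&(abs(P[...,0]-.505)<.06)&(abs(P[...,1]-.195)<.03)&(P[...,2]>.125)&(P[...,2]<.17)
    q=P[m]; print(n,len(q)); 
    if len(q): print(q.min(0).round(4),q.max(0).round(4))
    m=(d>0)&(abs(P[...,0]-.435)<.05)&(abs(P[...,1]+.01)<.04)&(P[...,2]>.04)&(P[...,2]<.06); q=P[m]
    if len(q)>5: print("relay",len(q),q.min(0).round(4),q.max(0).round(4),cv2.minAreaRect((q[:,:2]*1000).astype(np.float32)))
    m=(d>0)&(abs(P[...,0]-.435)<.05)&(abs(P[...,1]+.01)<.05)&(P[...,2]>.013)&(P[...,2]<.06); q=P[m]
    if len(q)>5: print("relaybase",len(q),q.min(0).round(4),q.max(0).round(4),cv2.minAreaRect((q[:,:2]*1000).astype(np.float32)))
E
```

```text
14.5 [0.5048 0.1943 0.133 ] [ 1.7997e+02  3.0000e-02 -5.0900e+00] [ 0.5 -1.   0.2] 0.05034463357342103 [ 21.  15. -20.  55.  -0. 116.]
top 11
[0.4668 0.1848 0.145 ] [0.4787 0.19   0.1694]
relay 104 [ 0.4243 -0.0238  0.0448] [0.4454 0.0045 0.0547] ((435.4847106933594, -8.995201110839844), (20.56107521057129, 27.69742202758789), 6.64859676361084)
relaybase 329 [ 0.3964 -0.0586  0.013 ] [0.4713 0.0261 0.0547] ((424.1786193847656, -14.510509490966797), (73.46243286132812, 70.67747497558594), 28.860580444335938)
side 103
[0.4717 0.1807 0.1355] [0.5447 0.2024 0.1697]
relay 69 [ 0.4226 -0.0221  0.0407] [0.449  0.0071 0.0545] ((434.96630859375, -7.7128190994262695), (26.28823471069336, 28.49256706237793), 4.245009899139404)
relaybase 267 [ 0.3999 -0.0589  0.013 ] [0.4732 0.028  0.0545] ((430.5240478515625, -21.94565200805664), (58.378963470458984, 96.57843017578125), 17.949203491210938)
```

View pics/top_f.png

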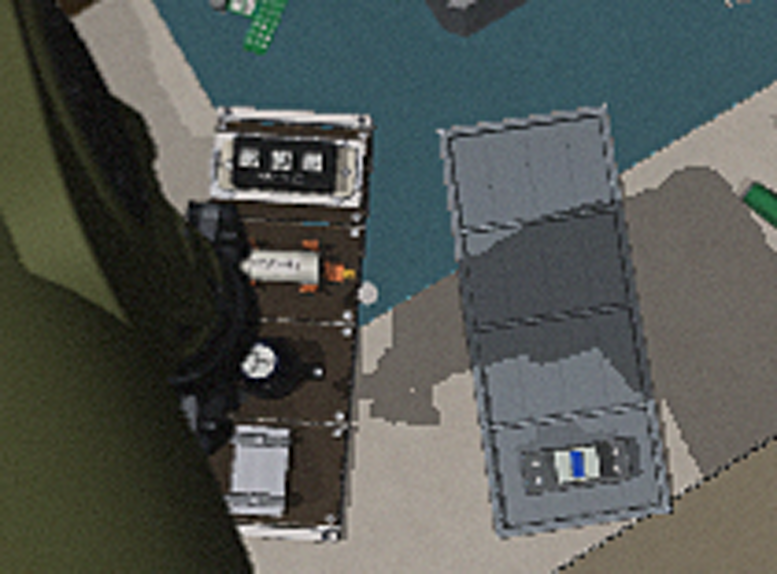

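Emit:
move_arm(motion="0 -0.05 0.6 0 0 0 105;0 0 1 0 0 0 105;0 0 1 0 0 0 105;0 0 1 0 0 0 105;0 0 0.9 0 0 0 105;0 0 0.45 0 0 0 105;0 0 0.2 0 0 0 105;0 0 0 0 0 0 105;0 0 0 0 0 0 130;0 0 0 0 0 0 150;0 0 0 0 0 0 170;0 0 0 0 0 0 190;0 0 0 0 0 0 190;0 0 0 0 0 0 190")

```text
t: 15.9
position: [0.506, 0.1959, 0.0311]
ee_rot: [-180.0, -0.1, -5.1]
force: [-0.9, 0.4, 6.6]
width: 0.0288
```

Emit:
move_arm(motion="0 0 -0.2 0 0 0 190;0 0 -0.5 0 0 0 190;0 0 -0.8 0 0 0 190;0 0 -0.9 0 0 0 190;0 0 -0.9 0 0 0 190;0 0 -0.9 0 0 0 190;0 0 -0.4 0 0 0 190;0 0 0 0 0 0 190;0 0 0 0 0 0 190")

```text
t: 16.8
position: [0.505, 0.1956, 0.1218]
ee_rot: [180.0, 0.0, -5.1]
force: [-0.2, -0.2, -0.3]
width: 0.0283
```

```bash
python3 look.py g
```

```text
16.9 [0.5045 0.1954 0.1211] [ 1.7996e+02  9.0000e-02 -5.0800e+00] [-0.6  0.3 -0.2] 0.028410862241833326 [ 21.  16. -21.  54.   0. 116.]
```

View pics/side_g.png

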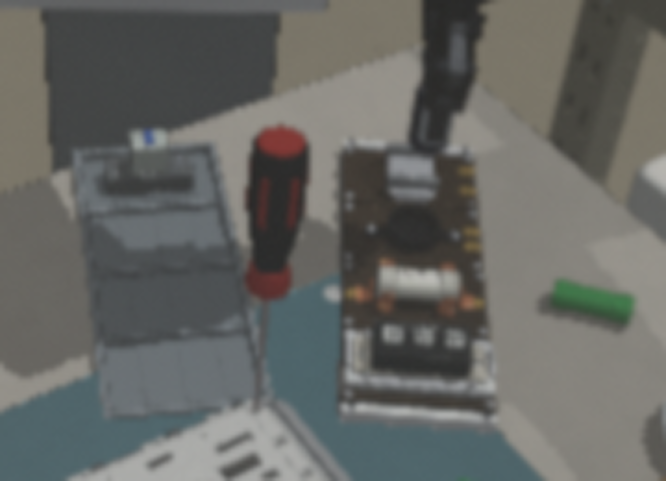

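Run:
```python
import pickle; from h import *
D=pickle.load(open("d_g.pkl","rb"))
p=D["side"][0][95:185,350:430]; cv2.imwrite("pics/gz.png",cv2.resize(p,None,fx=6.5,fy=6.5,interpolation=cv2.INTER_CUBIC)[:,:,::-1])
```

```text
(no output)
```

View pics/gz.png

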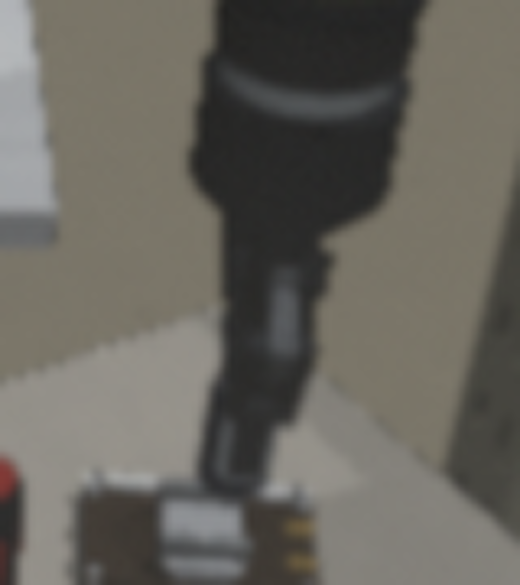

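Emit:
move_arm(motion="0.03 0.4 0 0 0 0 190;0.065 0.8 0 0 0 0 190;0.08 1 0 0 0 0 190;0.08 1 0 0 0 0 190;0.08 1 0 0 0 0 190;0.08 1 0 0 0 0 190;0.08 1 0 0 0 0 190;0.08 1 0 0 0 0 190;0.08 1 0 0 0 0 190;0.065 0.8 0 0 0 0 190;0.04 0.5 0 0 0 0 190;0.02 0.22 0 0 0 0 190;0 0 0 0 0 -0.5 190;0 0 0 0 0 -0.7 190;0 0 0 0 0 -0.7 190;0 0 0 0 0 -0.74 190;0 0 0 0 0 0 190;0 0 0 0 0 0 190")

```text
t: 18.7
position: [0.5035, 0.0008, 0.122]
ee_rot: [-180.0, 0.0, 7.0]
force: [-0.1, -0.0, -1.1]
width: 0.0286
```

```bash
python3 look.py i
```

```text
18.8 [0.5035 0.0007 0.122 ] [-1.80e+02  1.00e-02  6.98e+00] [0.1 0.2 0.1] 0.028883024931496897 [  0.  12. -26.  53.   0.  83.]
```

View pics/side_i.png

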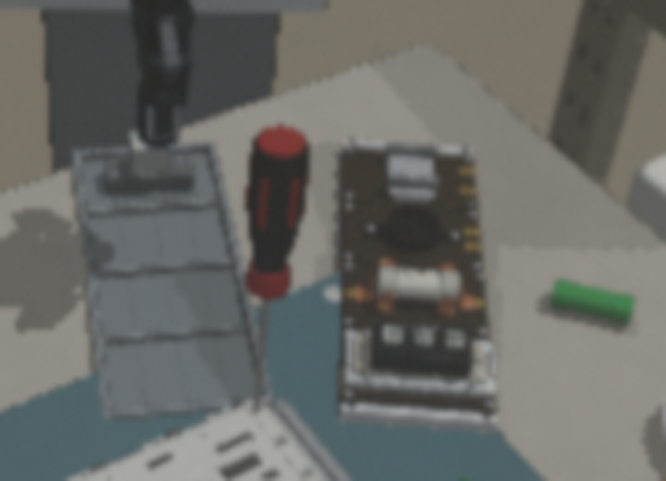

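Emit:
move_arm(motion="0 0 0.5 0 0 0 190;0 0 1 0 0 0 190;0 0 1 0 0 0 190;0 0 1 0 0 0 190;0 0 0.9 0 0 0 190;0 0 0.4 0 0 0 190;0 0 0.2 0 0 0 190;0 0 0.12 0 0 0 190;0 0 0 0 0 0 190;0 0 0 0 0 0 190;0 0 0 0 0 0 190")

```text
t: 19.9
position: [0.5042, 0.0006, 0.0203]
ee_rot: [180.0, -0.1, 7.0]
force: [0.7, -0.3, -0.1]
width: 0.0284
```

Emit:
move_arm(motion="0 0 0.05 0 0 0 190;0 0 0 0 0 0 190;0 0 0 0 0 0 190")

```text
t: 20.2
position: [0.5036, 0.0006, 0.0188]
ee_rot: [180.0, -0.0, 7.0]
force: [0.4, 0.1, -0.6]
width: 0.0283
```

Emit:
move_arm(motion="0 0 0.05 0 0 0 190;0 0 0 0 0 0 190;0 0 0 0 0 0 190")

```text
t: 20.5
position: [0.5035, 0.0006, 0.0176]
ee_rot: [-180.0, 0.0, 7.0]
force: [-0.6, 0.3, 0.1]
width: 0.0286
```

Emit:
move_arm(motion="0 0 0.04 0 0 0 190;0 0 0 0 0 0 190;0 0 0 0 0 0 190")

```text
t: 20.8
position: [0.5037, 0.0006, 0.0171]
ee_rot: [180.0, -0.0, 7.0]
force: [-1.6, -0.0, 4.8]
width: 0.0285
```

Emit:
move_arm(motion="0 0 0 0 0 0 170;0 0 0 0 0 0 150;0 0 0 0 0 0 135;0 0 0 0 0 0 120;0 0 0 0 0 0 115;0 0 -0.3 0 0 0 115;0 0 -0.6 0 0 0 115;0 0 -1 0 0 0 115;0 0 -1 0 0 0 115;0 0 -1 0 0 0 115;0 0 -1 0 0 0 115;0 0 -0.9 0 0 0 115;0 0 0 0 0 0 115;0 0 0 0 0 0 115")

```text
t: 22.2
position: [0.504, 0.0006, 0.1336]
ee_rot: [180.0, -0.1, 7.0]
force: [0.2, -0.9, -0.3]
width: 0.0468
```

```bash
python3 look.py j
```

```text
22.3 [0.503  0.0007 0.1323] [-1.7999e+02  6.0000e-02  7.0200e+00] [0.2 0.3 0.1] 0.04690873196839515 [  0.  11. -25.  54.   0.  83.]
```

View pics/side_j.png

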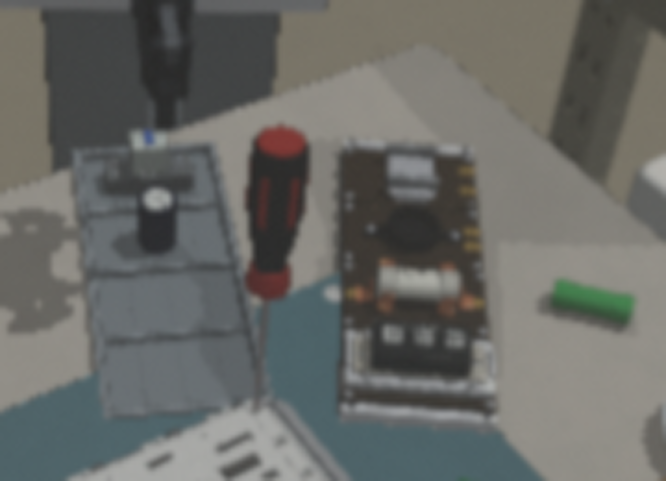

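Emit:
move_arm(motion="0 0 0 0 0 0.66 115;0 0 0 0 0 0.66 115;0 0 0 0 0 0.66 115;0 0 0 0 0 0.66 115;0.239 -0.878 0 0 0 0 115;0.239 -0.878 0 0 0 0 115;0.239 -0.878 0 0 0 0 115;0.239 -0.878 0 0 0 0 115;0.239 -0.878 0 0 0 0 115;0.239 -0.878 0 0 0 0 115;0.239 -0.878 0 0 0 0 115;0.239 -0.878 0 0 0 0 115;0.239 -0.878 0 0 0 0 115;0.239 -0.878 0 0 0 0 115;0.239 -0.878 0 0 0 0 115;0 0 0 0 0 0 115;0 0 0 0 0 0 115")

```text
t: 24.0
position: [0.573, 0.1888, 0.1327]
ee_rot: [180.0, 0.0, -5.0]
force: [0.0, -0.4, -0.2]
width: 0.0468
```

```bash
python3 look.py k
python3 - <<'E'
import pickle; from h import *
D=pickle.load(open("d_k.pkl","rb"))
for n in D:
    p,d,c=D[n]; P=pmap(c,d)
    m=(d>0)&(abs(P[...,0]-.503)<.03)&(abs(P[...,1]-.0)<.03)&(P[...,2]>.04)&(P[...,2]<.06); q=P[m]
    print("cap",len(q),q.min(0).round(4),q.max(0).round(4),cv2.minAreaRect((q[:,:2]*1000).astype(np.float32)))
    # fuse cream colour
    hsv=cv2.cvtColor(p,cv2.COLOR_RGB2HSV); m=(d>0)&(abs(P[...,0]-.572)<.03)&(abs(P[...,1]-.19)<.06)&(P[...,2]>.028)&(P[...,2]<.05)&(hsv[...,1]<70)&(hsv[...,2]>120); q=P[m]
    print("fuse",len(q),q.min(0).round(4),q.max(0).round(4),cv2.minAreaRect((q[:,:2]*1000).astype(np.float32)))
E
```

```text
24.1 [0.5728 0.1879 0.1328] [ 1.7997e+02  2.0000e-02 -5.1000e+00] [-0.1 -0.5 -0. ] 0.046578380854353216 [ 18.  21. -11.  58.  -0. 113.]
cap 122 [ 0.4891 -0.0143  0.0402] [0.518  0.0124 0.0542] ((503.5191650390625, -0.9233245849609375), (26.460229873657227, 28.770700454711914), 88.67182159423828)
fuse 136 [0.5605 0.1599 0.0293] [0.5835 0.2027 0.0447] ((571.8374633789062, 181.51812744140625), (43.92584228515625, 19.643260955810547), 84.57904815673828)
cap 81 [ 0.4901 -0.0149  0.0401] [0.5197 0.0129 0.0514] ((504.9256896972656, -1.0378923416137695), (29.577659606933594, 27.784271240234375), 0.047802940011024475)
fuse 127 [0.5545 0.1615 0.0307] [0.5854 0.2153 0.0431] ((570.5755615234375, 189.0268096923828), (53.864933013916016, 26.21741485595703), 82.37804412841797)
```

View pics/side_k.png

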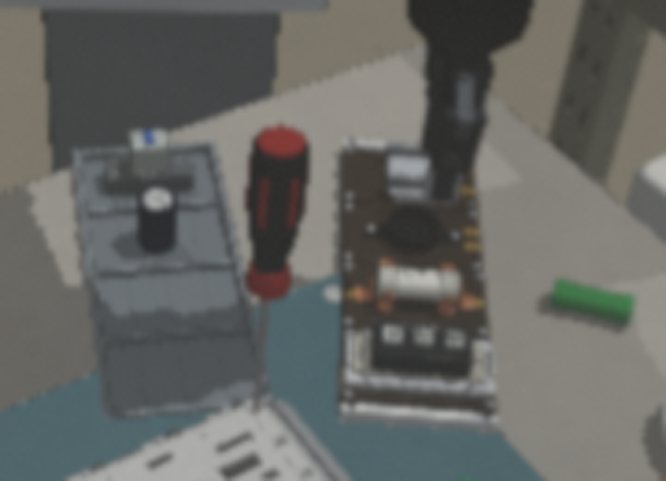

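Emit:
move_arm(motion="0 0 0.6 0 0 0 115;0 0 1 0 0 0 115;0 0 1 0 0 0 115;0 0 1 0 0 0 115;0 0 1 0 0 0 115;0 0 0.6 0 0 0 115;0 0 0.24 0 0 0 115;0 0 0.1 0 0 0 115;0 0 0 0 0 0 115;0 0 0 0 0 0 115")

```text
t: 25.1
position: [0.5738, 0.1886, 0.023]
ee_rot: [-180.0, -0.1, -5.1]
force: [0.4, -0.7, 0.1]
width: 0.0468
```

```bash
python3 look.py l
```

```text
25.2 [0.5737 0.1886 0.023 ] [-1.7997e+02 -8.0000e-02 -5.0800e+00] [ 0.3  0.3 -0.1] 0.04702040643169466 [ 18.  27. -18.  45.   0. 113.]
```

View pics/side_l.png

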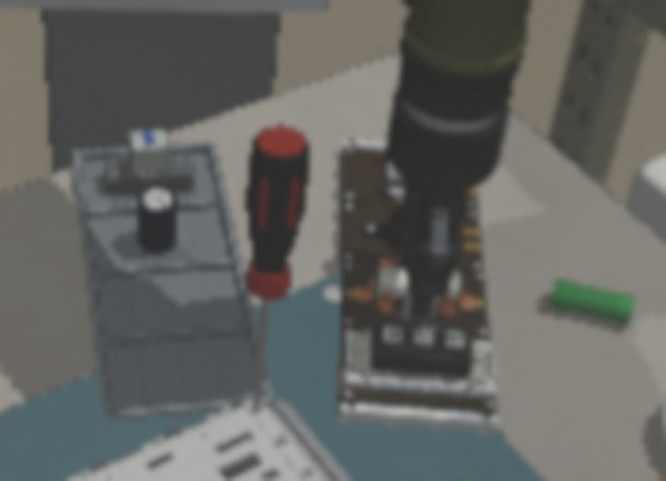

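Emit:
move_arm(motion="0 0 0 0 0 0 140;0 0 0 0 0 0 165;0 0 0 0 0 0 190;0 0 0 0 0 0 215;0 0 0 0 0 0 215;0 0 0 0 0 0 215;0 0 0 0 0 0 215")

```text
t: 25.9
position: [0.5733, 0.1885, 0.0225]
ee_rot: [-180.0, -0.0, -5.1]
force: [-1.0, -0.4, 5.5]
width: 0.0201
```

Emit:
move_arm(motion="0 0 -0.2 0 0 0 215;0 0 -0.5 0 0 0 215;0 0 -0.8 0 0 0 215;0 0 -0.9 0 0 0 215;0 0 -0.9 0 0 0 215;0 0 -0.9 0 0 0 215;0 0 -0.6 0 0 0 215;0 0 0 0 0 0 215;0 0 0 0 0 0 215")

```text
t: 26.8
position: [0.573, 0.1883, 0.118]
ee_rot: [-180.0, -0.0, -5.1]
force: [-0.3, -0.7, -0.5]
width: 0.0197
```

```bash
python3 look.py m
```

```text
26.9 [0.5723 0.1881 0.1171] [ 1.7996e+02  9.0000e-02 -5.0800e+00] [-0.1  0.1 -0.9] 0.020144908223287107 [ 18.  22. -12.  56.   0. 113.]
```

View pics/side_m.png

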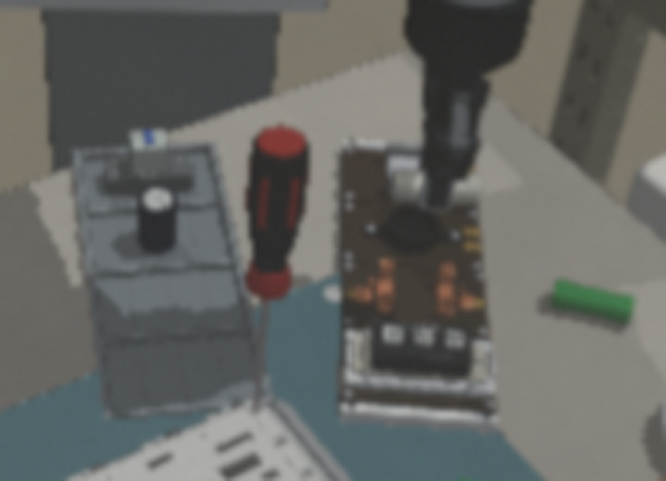

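Emit:
move_arm(motion="0.03 0.4 0 0 0 0 215;0.06 0.8 0 0 0 0 215;0.076 1 0 0 0 0 215;0.076 1 0 0 0 0 215;0.076 1 0 0 0 0 215;0.076 1 0 0 0 0 215;0.076 1 0 0 0 0 215;0.076 1 0 0 0 0 215;0.06 0.8 0 0 0 0 215;0.045 0.6 0 0 0 0 215;0.026 0.345 0 0 0 0 215;0 0 0 0 0 -0.5 215;0 0 0 0 0 -0.7 215;0 0 0 0 0 -0.7 215;0 0 0 0 0 -0.74 215;0 0 0 0 0 0 215;0 0 0 0 0 0 215")

```text
t: 28.6
position: [0.5707, 0.0092, 0.1181]
ee_rot: [-180.0, 0.0, 7.0]
force: [-0.9, 1.0, -0.6]
width: 0.0204
```

```bash
python3 look.py n
```

```text
28.7 [0.5707 0.0091 0.1181] [-180.     -0.      6.98] [ 0.5  0.9 -0.7] 0.020167573732990544 [  1.  19. -17.  54.   0.  84.]
```

View pics/side_n.png

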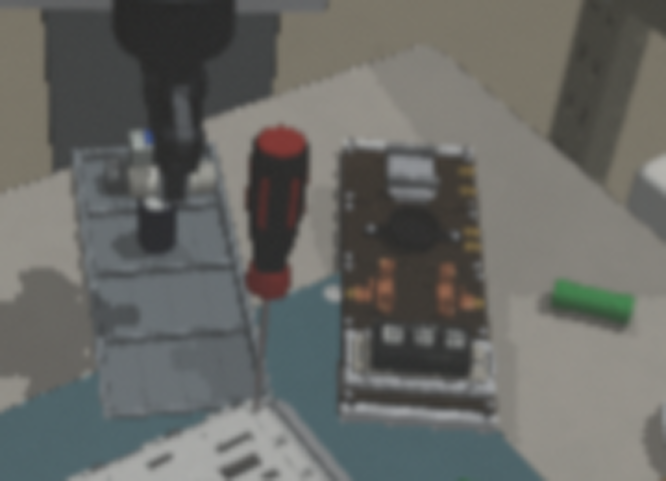

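Emit:
move_arm(motion="0 0 0.5 0 0 0 215;0 0 1 0 0 0 215;0 0 1 0 0 0 215;0 0 1 0 0 0 215;0 0 1 0 0 0 215;0 0 0.5 0 0 0 215;0 0 0.25 0 0 0 215;0 0 0.15 0 0 0 215;0 0 0 0 0 0 215;0 0 0 0 0 0 215;0 0 0 0 0 0 215")

```text
t: 29.8
position: [0.5714, 0.009, 0.0109]
ee_rot: [180.0, -0.1, 7.0]
force: [-0.3, 0.1, -0.2]
width: 0.0198
```

Emit:
move_arm(motion="0 0 0.06 0 0 0 215;0 0 0 0 0 0 215;0 0 0 0 0 0 215")

```text
t: 30.1
position: [0.5707, 0.009, 0.009]
ee_rot: [180.0, -0.0, 7.0]
force: [-0.7, 0.1, -1.6]
width: 0.0201
```

Emit:
move_arm(motion="0 0 0.05 0 0 0 215;0 0 0 0 0 0 215;0 0 0 0 0 0 215")

```text
t: 30.4
position: [0.5706, 0.009, 0.0078]
ee_rot: [180.0, 0.0, 7.0]
force: [-0.1, -0.9, -0.3]
width: 0.0201
```

Emit:
move_arm(motion="0 0 0.03 0 0 0 215;0 0 0 0 0 0 215;0 0 0 0 0 0 215")

```text
t: 30.7
position: [0.5708, 0.009, 0.0075]
ee_rot: [180.0, -0.0, 7.0]
force: [-0.3, -0.9, 2.9]
width: 0.02
```

Emit:
move_arm(motion="0 0 0 0 0 0 200;0 0 0 0 0 0 190;0 0 0 0 0 0 182;0 0 0 0 0 0 182;0 0 0 0 0 0 182;0 0 -0.3 0 0 0 182;0 0 -0.6 0 0 0 182;0 0 -1 0 0 0 182;0 0 -1 0 0 0 150;0 0 -1 0 0 0 120;0 0 -1 0 0 0 95;0 0 -1 0 0 0 95;0 0 -0.5 0 0 0 95;0 0 0 0 0 0 95")

```text
t: 32.1
position: [0.5721, 0.009, 0.1375]
ee_rot: [180.0, -0.2, 7.0]
force: [0.2, -0.1, -0.4]
width: 0.0534
```

```bash
python3 look.py o
```

```text
32.2 [0.5705 0.009  0.1351] [-180.      0.      7.02] [ 0.5  1.3 -0.3] 0.05380814615557541 [  1.  18. -16.  56.   0.  84.]
```

View pics/side_o.png

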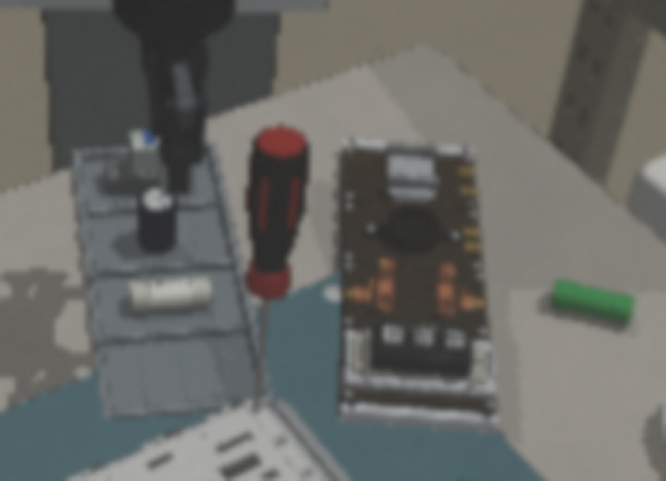

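Emit:
move_arm(motion="0 0 0 0 0 0.66 95;0 0 0 0 0 0.66 95;0 0 0 0 0 0.66 95;0 0 0 0 0 0.66 95;0.246 -0.815 0 0 0 0 95;0.246 -0.815 0 0 0 0 95;0.246 -0.815 0 0 0 0 95;0.246 -0.815 0 0 0 0 95;0.246 -0.815 0 0 0 0 95;0.246 -0.815 0 0 0 0 95;0.246 -0.815 0 0 0 0 95;0.246 -0.815 0 0 0 0 95;0.246 -0.815 0 0 0 0 95;0.246 -0.815 0 0 0 0 95;0.246 -0.815 0 0 0 0 95;0 0 0 0 0 0 95;0 0 0 0 0 0 95")

```text
t: 33.9
position: [0.6405, 0.1831, 0.135]
ee_rot: [180.0, 0.0, -5.0]
force: [0.3, -0.4, -0.5]
width: 0.0534
```

```bash
python3 look.py q
python3 - <<'E'
import pickle; from h import *
D=pickle.load(open("d_q.pkl","rb"))
for n in D:
    p,d,c=D[n]; P=pmap(c,d); hsv=cv2.cvtColor(p,cv2.COLOR_RGB2HSV)
    m=(d>0)&(abs(P[...,0]-.57)<.03)&(abs(P[...,1]-.008)<.045)&(P[...,2]>.014)&(P[...,2]<.04); q=P[m]
    print("fuse",len(q),q.min(0).round(4),q.max(0).round(4),cv2.minAreaRect((q[:,:2]*1000).astype(np.float32)))
    m=(d>0)&(abs(P[...,0]-.64)<.06)&(abs(P[...,1]-.183)<.03)&(P[...,2]>.13)&(P[...,2]<.165); q=P[m]
    if len(q):print("fing",len(q),q.min(0).round(4),q.max(0).round(4))
    m=(d>0)&(abs(P[...,0]-.64)<.04)&(abs(P[...,1]-.183)<.05)&(P[...,2]>.039)&(P[...,2]<.06); q=P[m]
    print("module",len(q),q.min(0).round(4),q.max(0).round(4),cv2.minAreaRect((q[:,:2]*1000).astype(np.float32)))
E
```

```text
34.0 [0.6402 0.1823 0.1352] [ 1.7997e+02  3.0000e-02 -5.1100e+00] [-0.5  0.2 -0.1] 0.05336533942952159 [ 16.  28.  -1.  61.  -0. 111.]
fuse 194 [ 0.5568 -0.0216  0.0159] [0.5839 0.0381 0.0287] ((570.5053100585938, 8.195026397705078), (21.396350860595703, 57.850364685058594), 7.3028717041015625)
module 145 [0.6223 0.1469 0.0391] [0.6566 0.1816 0.0531] ((639.2335815429688, 164.76512145996094), (35.10919952392578, 33.392822265625), 87.01737213134766)
fuse 147 [ 0.5604 -0.0192  0.0141] [0.5856 0.0375 0.0291] ((572.2626953125, 9.201574325561523), (20.633010864257812, 57.885135650634766), 8.315437316894531)
fing 86 [0.6048 0.1688 0.1385] [0.6819 0.1906 0.1648]
module 291 [0.6198 0.1482 0.0392] [0.66   0.217  0.0533] ((640.5465087890625, 182.31402587890625), (66.45108795166016, 37.29014205932617), 82.71363067626953)
```

View pics/side_q.png

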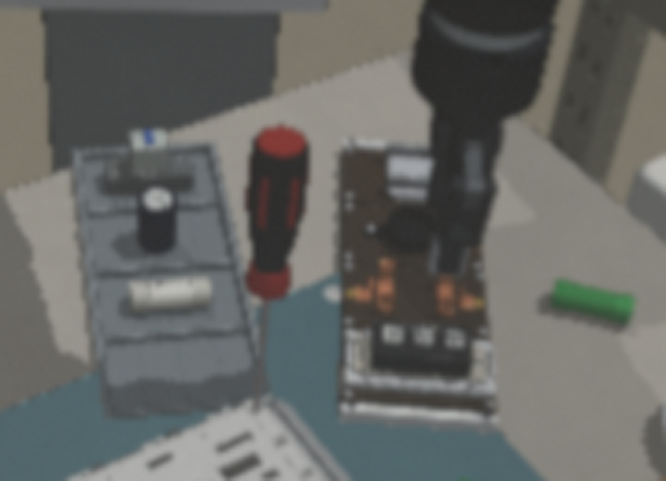

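View pics/top_q.png

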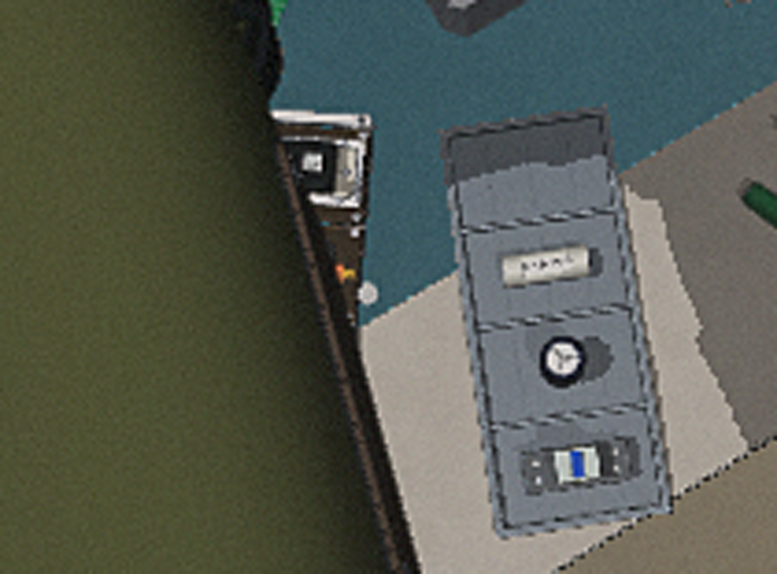

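Emit:
move_arm(motion="0 -0.06 0.6 0 0 0 95;0 0 1 0 0 0 95;0 0 1 0 0 0 95;0 0 1 0 0 0 95;0 0 1 0 0 0 95;0 0 0.5 0 0 0 95;0 0 0.2 0 0 0 95;0 0 0.06 0 0 0 95;0 0 0 0 0 0 95;0 0 0 0 0 0 115;0 0 0 0 0 0 130;0 0 0 0 0 0 150;0 0 0 0 0 0 170;0 0 0 0 0 0 190;0 0 0 0 0 0 190;0 0 0 0 0 0 190")

```text
t: 35.6
position: [0.6412, 0.1842, 0.0289]
ee_rot: [-180.0, -0.1, -5.1]
force: [-0.5, -0.4, 5.6]
width: 0.0318
```

Emit:
move_arm(motion="0 0 -0.2 0 0 0 190;0 0 -0.4 0 0 0 190;0 0 -0.7 0 0 0 190;0 0 -0.8 0 0 0 190;0 0 -0.8 0 0 0 190;0 0 -0.8 0 0 0 190;0 0 -0.6 0 0 0 190;0 0 -0.3 0 0 0 190;0 0 0 0 0 0 190;0 0 0 0 0 0 190")

```text
t: 36.6
position: [0.6403, 0.1839, 0.1197]
ee_rot: [180.0, 0.0, -5.1]
force: [-0.4, 0.5, -1.1]
width: 0.0313
```

```bash
python3 look.py r
```

```text
36.7 [0.6399 0.1838 0.1191] [ 1.7997e+02  9.0000e-02 -5.0800e+00] [-0.7 -0.1 -1.9] 0.03147724748409564 [ 16.  28.  -2.  59.   0. 111.]
```

View pics/side_r.png

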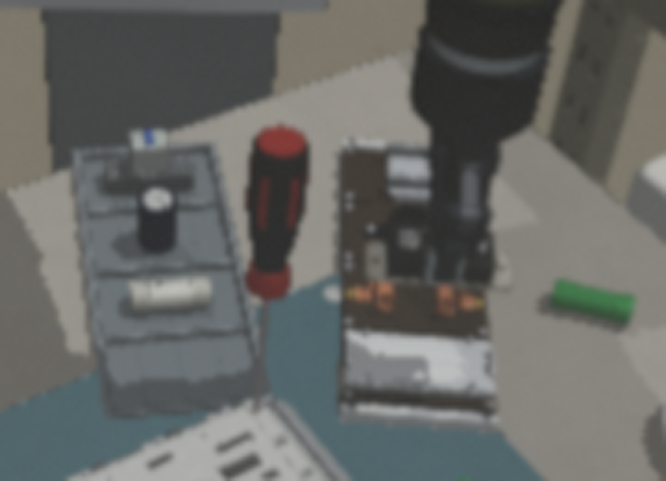

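Emit:
move_arm(motion="0.03 0.4 0 0 0 0 190;0.06 0.8 0 0 0 0 190;0.074 1 0 0 0 0 190;0.074 1 0 0 0 0 190;0.074 1 0 0 0 0 190;0.074 1 0 0 0 0 190;0.074 1 0 0 0 0 190;0.067 0.9 0 0 0 0 190;0.052 0.7 0 0 0 0 190;0.03 0.4 0 0 0 0 190;0.01 0.105 0 0 0 0 190;0 0 0 0 0 -0.5 190;0 0 0 0 0 -0.7 190;0 0 0 0 0 -0.7 190;0 0 0 0 0 -0.74 190;0 0 0 0 0 0 190;0 0 0 0 0 0 190")

```text
t: 38.4
position: [0.6382, 0.018, 0.1201]
ee_rot: [-180.0, 0.0, 7.0]
force: [-0.4, 0.7, -2.6]
width: 0.0316
```

```bash
python3 look.py s
```

```text
38.5 [0.6382 0.0178 0.1201] [-179.99   -0.      6.99] [ 0.   0.1 -2.1] 0.03171405179638122 [ 2. 26. -7. 58.  0. 85.]
```

View pics/side_s.png

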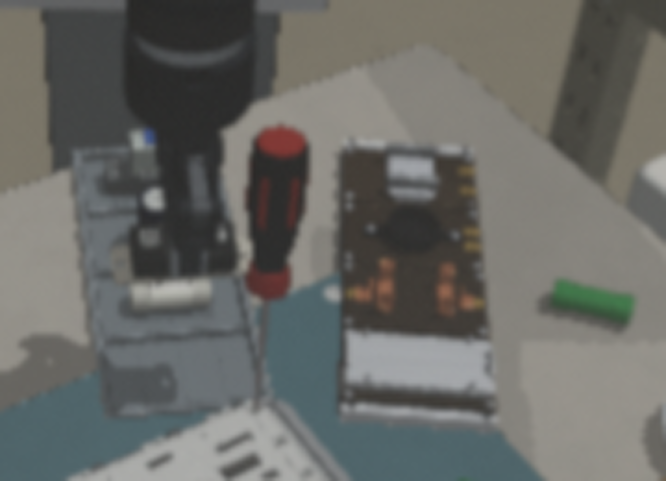

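Emit:
move_arm(motion="0 0 0.4 0 0 0 190;0 0 0.9 0 0 0 190;0 0 1 0 0 0 190;0 0 1 0 0 0 190;0 0 1 0 0 0 190;0 0 0.6 0 0 0 190;0 0 0.3 0 0 0 190;0 0 0.15 0 0 0 190;0 0 0 0 0 0 190;0 0 0 0 0 0 190;0 0 0 0 0 0 190")

```text
t: 39.6
position: [0.639, 0.0174, 0.014]
ee_rot: [180.0, -0.1, 7.0]
force: [0.4, 0.9, -1.4]
width: 0.0316
```

Emit:
move_arm(motion="0 0 0.06 0 0 0 190;0 0 0 0 0 0 190;0 0 0 0 0 0 190")

```text
t: 39.9
position: [0.6382, 0.0174, 0.012]
ee_rot: [180.0, -0.0, 7.0]
force: [-0.4, -0.5, -2.2]
width: 0.0317
```

Emit:
move_arm(motion="0 0 0.05 0 0 0 190;0 0 0 0 0 0 190;0 0 0 0 0 0 190")

```text
t: 40.2
position: [0.6382, 0.0175, 0.0108]
ee_rot: [-180.0, 0.0, 7.0]
force: [1.1, 0.6, -2.3]
width: 0.0318
```

Emit:
move_arm(motion="0 0 0.05 0 0 0 190;0 0 0 0 0 0 190;0 0 0 0 0 0 190")

```text
t: 40.5
position: [0.6383, 0.0174, 0.0099]
ee_rot: [-180.0, -0.0, 7.0]
force: [-0.2, 0.3, -1.0]
width: 0.0315
```

Emit:
move_arm(motion="0 0 0.03 0 0 0 190;0 0 0 0 0 0 190;0 0 0 0 0 0 190")

```text
t: 40.8
position: [0.6383, 0.0174, 0.0099]
ee_rot: [180.0, -0.0, 7.0]
force: [-1.6, 0.9, 5.8]
width: 0.0315
```

Emit:
move_arm(motion="0 0 0 0 0 0 160;0 0 0 0 0 0 150;0 0 0 0 0 0 145;0 0 0 0 0 0 145;0 0 -0.2 0 0 0 145;0 0 -0.5 0 0 0 145;0 0 -0.9 0 0 0 145;0 0 -1 0 0 0 130;0 0 -1 0 0 0 110;0 0 -1 0 0 0 110;0 0 -1 0 0 0 110;0 0 -1 0 0 0 110;0 0 0 0 0 0 110")

```text
t: 42.1
position: [0.6406, 0.0175, 0.1454]
ee_rot: [180.0, -0.4, 7.0]
force: [0.7, 0.2, 0.9]
width: 0.0487
```

```bash
python3 look.py t
```

```text
42.2 [0.6387 0.0174 0.1421] [ 1.7999e+02 -9.0000e-02  7.0200e+00] [ 0.1 -0.5 -0.3] 0.04857622902013863 [ 2. 25. -5. 60. -0. 85.]
```

View pics/side_t.png

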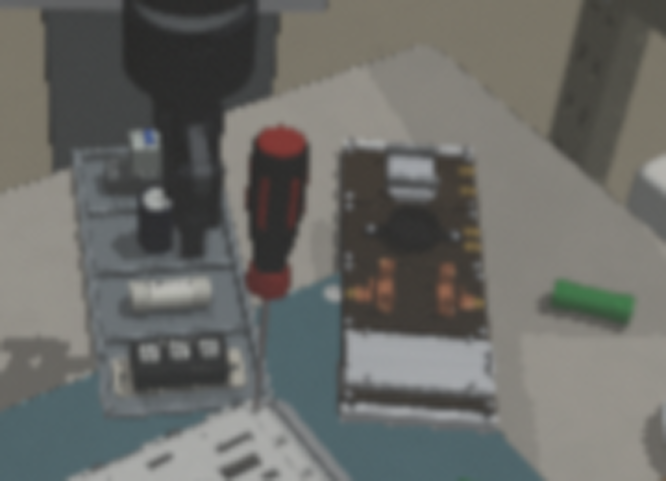

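Emit:
move_arm(motion="0 -0.5 -0.5 0 0 0 110;0 -1 -0.5 0 0 0 110;0 -1 0 0 0 0 110;0 -1 0 0 0 0 110;0 -1 0 0 0 0 110;0 -1 0 0 0 0 110;0 -1 0 0 0 0 110;0 -1 0 0 0 0 110;0 -0.5 0 0 0 0 110;0 0 0 0 0 0 110;0 0 0 0 0 0 110")

```text
t: 43.3
position: [0.6184, 0.176, 0.161]
ee_rot: [180.0, 0.0, 7.0]
force: [1.3, -0.9, -0.0]
width: 0.0486
```

```bash
python3 look.py u
python3 - <<'E'
import pickle; from h import *
D=pickle.load(open("d_u.pkl","rb"))
th=np.radians(7); R=np.array([[np.cos(th),np.sin(th)],[-np.sin(th),np.cos(th)]])
for n in D:
    p,d,c=D[n]; P=pmap(c,d)
    for nm,x,y,lo,hi in (("relay",.435,-.009,.042,.06),("cap",.503,-.001,.042,.06),("fuse",.570,.008,.014,.04),("module",.638,.016,.021,.05)):
        m=(d>0)&(abs(P[...,0]-x)<.03)&(abs(P[...,1]-y)<.045)&(P[...,2]>lo)&(P[...,2]<hi); q=P[m]
        r=cv2.minAreaRect((q[:,:2]*1000).astype(np.float32)); print(n,nm,np.round(r[0],1),"tray",(R@(np.array(r[0])-[536.5,3.5])).round(1),np.round(r[1],1),round(r[2],1),q[:,2].max().round(3))
E
```

```text
43.4 [0.6187 0.1754 0.1612] [1.7998e+02 2.0000e-02 6.9700e+00] [ 0.5 -0.7 -0.1] 0.048317089344202785 [16. 24. -3. 63. -0. 99.]
top relay [435.5  -9. ] tray [-1.017e+02 -1.000e-01] [20.8 27.8] 7.0 0.056
top cap [503.2  -0.9] tray [-33.6  -0.4] [26.5 28.7] 88.7 0.053
top fuse [570.6   8.2] tray [34.5  0.5] [21.8 57.7] 6.9 0.028
top module [638.  15.] tray [102.2  -1. ] [34.2 67.6] 7.1 0.036
side relay [435.3  -7.8] tray [-101.9    1.1] [21.4 27.9] 8.3 0.054
side cap [ 5.053e+02 -2.000e-01] tray [-31.5   0.1] [27.6 30.8] 60.4 0.052
side fuse [572.4   9.6] tray [36.4  1.7] [20.  58.6] 9.3 0.028
side module [637.9  15.8] tray [102.1  -0.2] [35.7 67.8] 6.8 0.035
```

View pics/top_u.png

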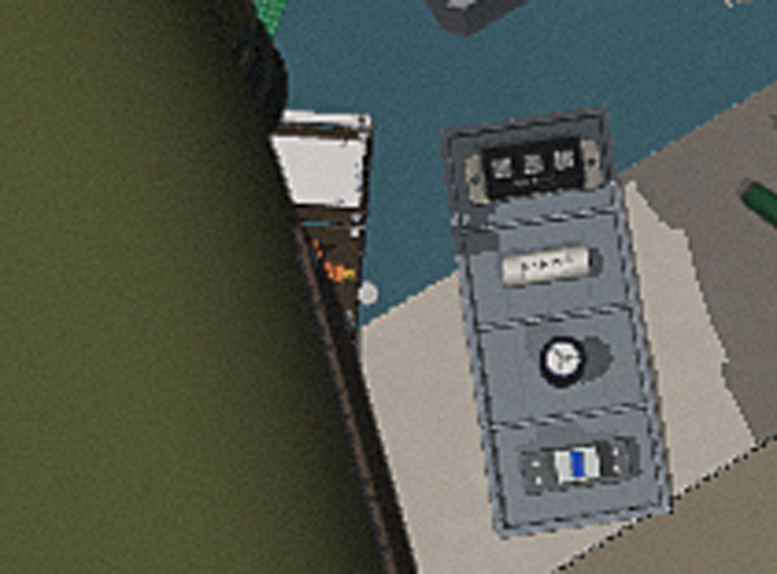

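All four parts are centred in their compartments, and the arm is touching nothing. I'm handing in now.

```bash
python3 -c "
from station import order
print(order.hand_in())"
```

```text
the job is handed in; nothing more can be done
None
```

All four parts are in the tray in row order, nearest to farthest: relay, capacitor, fuse, module. I lifted each straight out of its socket, turned it about 12° to match the tray, and lowered it until the wrist force showed light contact. I handed in at 43.4 s of the 106 s.

- **Position:** in the last pictures, the top view puts every part within about 1 mm of its compartment centre. The side view agrees to about 1 mm for the relay and module, but puts the capacitor and fuse about 2.5 mm farther from the robot. The calibration is only good to about 2 mm.
- **Orientation:** all four stand upright. The relay, fuse and module lie across the tray, within about 2° of its direction in both views.
- **Forces:** the highest wrist force I read was about 15 N, when the relay touched the tray floor.
- **Grip widths:** the capacitor read 28–29 mm instead of 30 mm, and the fuse about 20 mm instead of 22 mm. Both were held firmly and did not slip.
- **End state:** the gripper was empty and clear of everything. The arm did not go near the tester, though I took no separate check picture of it at the end.

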